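# Put the reagent bottles back in their own drip trays

## Task

Put the three red-stoppered reagent bottles nearest you (not those in the group at the back left) each into its own drip tray: the brown glass bottle into the yellow tray, the clear bottle with the orange-red dropper on its side into the blue tray, and the plain clear bottle into the green tray. Two of them stand in the wrong trays now, so move them in an order that frees each tray before it is needed; only one bottle goes in a tray. Carry them upright, set them down flat inside the rims without dropping them, and leave the jar, the flask and the measuring cylinder standing where they are.

Things in the scene. Friction and masses are not known exactly. Their poses are not given: they have to be found in the camera images.
- dropper_bottle: Clear glass bottle, orange-red dropper at its side; starts in the green tray. 142 mm tall, 70 mm across, about 0.4 kg. Grip the red octagonal stopper: 46 mm across, 127 to 142 mm above the foot, neck narrower. Origin at foot height, off the axis: axis and stopper centre lie at x +5, y -2 mm in its frame. Dropper on its -x side, 48 mm from the axis: close fingers along its y. z up.
- clear_bottle: Plain clear glass reagent bottle, red stopper, no dropper; it starts in the yellow tray. 142 mm tall, 70 mm across, about 0.4 kg. Grip the red octagonal stopper: 46 mm across, 127 to 142 mm above the foot, neck narrower. Origin: centre of the foot, on the axis; z up.
- dark_bottle: Dark brown glass reagent bottle, red stopper; it starts on the table among the bystanders. 142 mm tall, 70 mm across, about 0.4 kg. Grip the red octagonal stopper: 46 mm across, 127 to 142 mm above the foot, neck narrower. Origin: centre of the foot, on the axis; z up.
- blue_tray: Shallow round blue plastic drip tray, fixed: 108 mm across outside, 12 mm high, floor 4 mm thick, about 91 mm clear inside at the floor (a bottle has 10 mm to spare all round). Origin: centre of its underside; z up. Empty at the start; place of the dropper bottle.
- green_tray: Shallow round green plastic drip tray, fixed: 108 mm across outside, 12 mm high, floor 4 mm thick, about 91 mm clear inside at the floor (a bottle has 10 mm to spare all round). Origin: centre of its underside; z up. Place of the plain clear bottle; the dropper bottle stands in it at the start.
- yellow_tray: Shallow round yellow plastic drip tray, fixed: 108 mm across outside, 12 mm high, floor 4 mm thick, about 91 mm clear inside at the floor (a bottle has 10 mm to spare all round). Origin: centre of its underside; z up. Place of the brown bottle; the plain clear bottle stands in it at the start.
- sample_jar: Bystander: low clear jar with a black screw lid, 60 mm across, 68 mm tall. Origin: centre of its underside.
- flask: Bystander: small clear conical flask, 61 mm across, 78 mm tall. Origin: centre of its underside.
- cylinder: Bystander: slim clear measuring cylinder on a hexagonal foot 48 mm across, 136 mm tall. Origin: centre of its underside.
Not all that is in view belongs to the job. Leave any pink look-alike of the dropper_bottle alone.

How it is judged:
By the outcome, as a careful person would: the job done as asked, in the order asked, and still so for the second after the job is handed in, with the robot touching nothing.
It also fails if it takes over 99 s, if anything falls off the work surface, if the arm or the gripper's body presses on something with over 40 N, if the wrist force passes 120 N, or if a joint passes its speed limit or range.

## Robot

A 6-joint arm with a two-finger parallel gripper is mounted at the origin on a cart in front of the work surface, level with it; the furniture and walls round the work are solid. World frame = base frame: x ahead of the robot, y to its left, z up, the work surface at z = 0. Lengths are in m, angles in rad, forces in N, time in s.
With the tool pointing down it reaches from about 0.275 to 0.75 m from the base axis. Payload 10.2 kg.
Tool frame: the origin (TCP) lies on the centre line of the jaws, within the pads' length; the fingertips stand 25 mm ahead of it and the grasp point (between the pads) lies 6 mm ahead of it; z points along the fingers, y is the line along which they close (so a half turn about z gives the same grasp; the last joint's range is limited). The gripper opens to 85 mm and grips with 20 to 120 N. Pads are 22 mm wide; open, the fingers measure 114 mm over their backs; the gripper's body (76 mm by 85 mm) begins 54 mm behind the grasp point. The pads swing forward as they close: fully open they stand 13 mm farther back than shut.
Start: joints at [-1.37, 0.313, 1.498, -0, 1.331, -0.223], TCP at [0.216, -0.479, 0.256] pointing down, gripper open.
Joint ranges: [-2.94, 2.94], [-0.97, 2.17], [0.19, 2.56], [-1.23, 4.37], [0.02, 3.11], [-2.88, 2.88]. Speed limits (rad/s): [2.39, 2.39, 3.01, 3.14, 3.14, 3.14].

## Interface

Orientations are given as a rotation vector (axis times angle).
In Python, from plant import bot, imaging, spotter gives the robot as it stands.
- The arm moves only by the tool arm_command, never from a script. Its argument "commands" is a list of rows, each a list of 6 numbers: the shift along the world's x, y, z in mm, then the turn, a rotation vector about the world's x, y, z in rad. A call has 1 to 8 rows; each row shifts and turns the commanded pose from where the row before left it; what a row does not reach is not made up. A row lasts 1/8 s, in which the tool goes at most 62.5 mm and 10.7 degrees, less where a joint would pass 70% of its speed; a pose out of reach is approached as far as the arm can. A call is refused whole if a number of a shift passes 62.5 or a number of a turn 0.188, either way. A call with a gripper value outside its range is refused whole. "claw" is the opening, from 0 (shut) to 1 (fully open), set as the call begins (left out, the last holds). The fingers move at their own pace and stop on an object; "newtons" is the grip in N (left out, the last holds). Time passes only in rows, so rows that do not move let the fingers close. It gives the time, the measured TCP pose, the force, the opening and the grip force at its end, in the units of the state.
- bot.sense(): the state, without advancing time (a new reading comes with each control period).
- imaging.capture(name): name is "scene" or "top"; returns the picture (480x640x3 uint8, red, green, blue); there is no depth.
- imaging.camera_params(name): a dict with "mtx" (3x3 intrinsics, pixels), "k1" (the pictures are not rectified: a ray, as slopes to the right and down, at radius r is drawn at 1 + k1 r^2 times it, then the intrinsics apply), "R" (3x3) and "t" (3): a world point X has camera coordinates R X + t. Camera axes: x right, y down, z forward; pixel columns grow to the right and rows downward; lengths in m; the calibration is good to about 2 mm. A picture is of the moment at which its call begins. camera_params takes no time and is no camera call.
- bot.job_done(): hands the job in; it is judged then, once.
Trained networks look in the newest picture that a camera, given by its name, has taken for a name from the list of things; names that differ only in an ending like _2 or _b are one class to them, and where a whole thing is asked for, a point or a joint stands for the part that bears it (a point fixed in the world has none). Each returns a list of dicts, best first, with "score" (0 to 1); they miss things now and then, are a little off and sometimes report something else, mostly with a low value. They report only what shows in the picture. A call takes as long as a camera call. They do not tell look-alikes from the thing itself.
- spotter.look_for(thing, camera): "extent" ([left, top, width, height] in pixels, round what is visible of it).
- spotter.masks_of(thing, camera): "pixels" (480x640 bool, what is visible of it) and "extent" ([left, top, width, height] in pixels, round what is visible of it).
- spotter.spot_point(thing, camera): "point" ([column, row] in pixels: a listed point, or the origin of a listed thing).
The state is a dict: "time_s": time; "joints": joint angles; "dq": joint speeds; "effort": joint torques, N m; "tool_pos": TCP position; "ee_rot": TCP orientation; "ft_force": force on the tool from outside, world axes, zero at the start; "wrist_torque": the same for the moment, N m; "finger_gap": finger opening in m; "grip_force": force on a finger pad.
Only numpy, scipy, OpenCV 4.12 (cv2) and the standard library are available. Lean on these libraries where they do the work, as an engineer would, in place of code of your own. Each camera call takes 0.05 s, during which the arm holds its last target. There are 200 camera calls.

## Working session

There is one attempt and no reset: what is moved stays moved. The work goes in short steps, Python scripts to look and compute and a tool call to move; the robot and the scene stay as the last step left them, time stands still between calls to the robot, and variables do not carry over. Pictures are saved under pics/ and viewed, at most 14 in all, crops included, and the job is handed in when it is done.

Besides the shell and the picture viewer there is one more tool, called after ">>>" by a JSON object that holds its "name" and its "arguments". arm_command: Moves the arm, as the interface text tells. Its arguments: {"type":"object","properties":{"commands":{"type":"array","items":{"type":"array","items":{"type":"number"}}},"claw":{"type":"number"},"newtons":{"type":"number"}},"required":["commands"]}

```bash
mkdir -p pics; cat > h.py <<'E'
import numpy as np, cv2
from plant import bot, imaging, spotter
def ray(cam,p):
    c=imaging.camera_params(cam);K=np.array(c["mtx"]);R=np.array(c["R"]);t=np.array(c["t"])
    d=np.array([(p[0]-K[0,2])/K[0,0],(p[1]-K[1,2])/K[1,1]]);u=d.copy()
    for _ in range(20): u=d/(1+c["k1"]*(u@u))
    return -R.T@t, R.T@np.array([u[0],u[1],1])
def at_z(cam,p,z):
    o,d=ray(cam,p); return o+d*(z-o[2])/d[2]
def proj(cam,X):
    c=imaging.camera_params(cam);K=np.array(c["mtx"]);x=np.array(c["R"])@X+np.array(c["t"]);u=x[:2]/x[2]
    u=u*(1+c["k1"]*(u@u)); return np.array([K[0,0]*u[0]+K[0,2],K[1,1]*u[1]+K[1,2]])
def snap(cam,name):
    im=imaging.capture(cam); cv2.imwrite(f"pics/{name}.png",im[:,:,::-1]); return im
E
python3 - <<'E'
from h import *
for cam in("top","scene"):
    snap(cam,cam+"0"); print(cam,"cam at",(ray(cam,(320,240))[0]).round(3))
    for n in["dropper_bottle","clear_bottle","dark_bottle","blue_tray","green_tray","yellow_tray","sample_jar","flask","cylinder"]:
        z={"dropper_bottle":.004,"clear_bottle":.004}.get(n,0)
        for r in spotter.spot_point(n,cam)[:3]: print(n,np.round(r["point"]),round(r["score"],2),at_z(cam,r["point"],z)[:2].round(3))
print(bot.sense())
E
```

```text
top cam at [ 0.343 -0.022  0.969]
dropper_bottle [465. 249.] 0.96 [ 0.605 -0.312]
dropper_bottle [354. 249.] 0.9 [ 0.596 -0.083]
dropper_bottle [414. 253.] 0.69 [ 0.592 -0.206]
dark_bottle [163. 317.] 0.81 [0.444 0.295]
blue_tray [283. 227.] 0.57 [0.64  0.065]
green_tray [354. 246.] 0.77 [ 0.605 -0.084]
yellow_tray [193. 228.] 0.58 [0.631 0.253]
sample_jar [285. 329.] 0.85 [0.429 0.051]
flask [224. 310.] 0.62 [0.464 0.173]
flask [287. 227.] 0.24 [0.641 0.058]
cylinder [351. 320.] 0.91 [ 0.452 -0.08 ]
scene cam at [-0.391 -0.608  1.104]
dark_bottle [200. 242.] 0.82 [0.439 0.284]
blue_tray [317. 227.] 0.39 [0.655 0.06 ]
green_tray [353. 258.] 0.48 [ 0.606 -0.082]
yellow_tray [258. 206.] 0.63 [0.64  0.246]
sample_jar [268. 279.] 0.81 [0.429 0.058]
flask [236. 254.] 0.53 [0.457 0.178]
flask [354. 258.] 0.4 [ 0.608 -0.084]
cylinder [314. 295.] 0.76 [ 0.448 -0.066]
{'time_s': 1.0, 'joints': array([-1.37039181e+00,  3.12876430e-01,  1.49768816e+00,  2.44237853e-05,
        1.33098771e+00, -2.23388216e-01]), 'dq': array([-0.00036011,  0.00165213,  0.00064679,  0.00098957, -0.00055936,
       -0.00047259]), 'effort': array([ 1.17578375e-04, -4.12165368e+01, -2.59896344e+01, -1.36046419e-04,
        5.36448024e-04,  3.61160062e-05]), 'tool_pos': array([ 0.21589312, -0.47856947,  0.25631071]), 'ee_rot': array([3.07128949e+00, 6.60704180e-01, 3.65356342e-05]), 'ft_force': array([-0.48105878, -0.58741717, -0.26931894]), 'wrist_torque': array([ 0.02961169, -0.00812373, -0.00444824]), 'grip_force': 0.0, 'finger_gap': 0.08528499500815036}
```

View pics/top0.png

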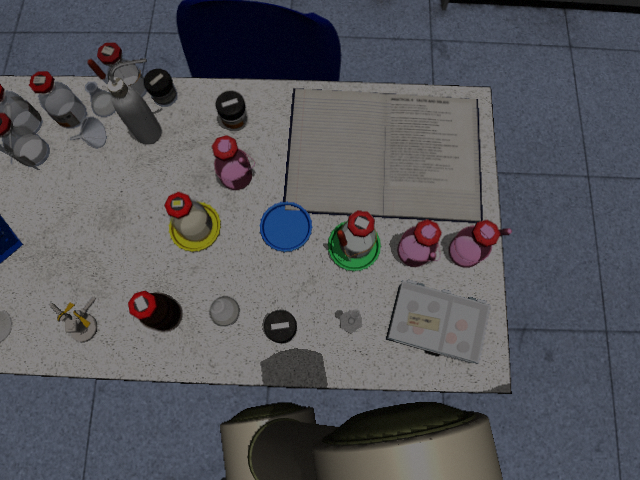

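View pics/scene0.png

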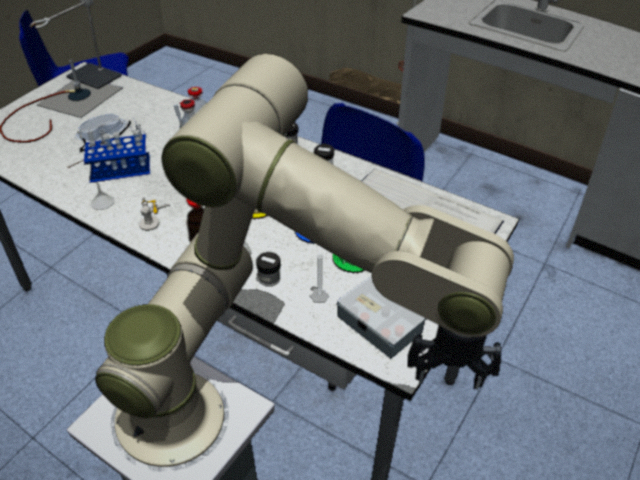

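The top view shows the brown bottle's stopper at (144,305), the clear bottle's at (179,205) over the yellow tray, and the dropper bottle's at (361,223) over the green tray. Its dropper is at about (340,240). The blue tray at (286,227) is empty, and three pink look-alikes stand nearby. Next I'll measure the stoppers and trays by colour.

```bash
cat >> h.py <<'E'
def blob(cam,im,lo,hi,roi,z):
    hsv=cv2.cvtColor(im,cv2.COLOR_RGB2HSV); hsv[...,0]=(hsv[...,0].astype(int)+40)%180
    m=cv2.inRange(hsv,np.array(lo),np.array(hi)); k=np.zeros_like(m); x0,y0,x1,y1=roi; k[y0:y1,x0:x1]=m[y0:y1,x0:x1]
    cs,_=cv2.findContours(k,cv2.RETR_EXTERNAL,cv2.CHAIN_APPROX_NONE); c=max(cs,key=cv2.contourArea)
    h=cv2.convexHull(c)[:,0,:]; P=np.array([at_z(cam,p,z)[:2] for p in h.astype(float)])
    (cx,cy),r=cv2.minEnclosingCircle((P*1000).astype(np.float32))
    # least squares circle
    A=np.c_[2*P,np.ones(len(P))]; s=np.linalg.lstsq(A,(P**2).sum(1),rcond=None)[0]
    return cv2.contourArea(c),(cx,cy,r),(s[:2]*1000).round(1),round(1000*np.sqrt(s[2]+s[:2]@s[:2]),1)
E
python3 - <<'E'
from h import *
im=cv2.imread("pics/top0.png")[:,:,::-1].copy()
red=([28,140,70],[52,255,255])
for n,roi,z in[("dark",(125,285,162,325),.1345),("clear",(160,188,198,222),.1385),("drop",(346,207,380,241),.1385)]:
    print(n,blob("top",im,*red,roi,z))
for n,roi,lo,hi in[("blue",(255,195,320,260),[135,120,60],[165,255,255]),("green",(320,210,388,278),[90,120,50],[125,255,255]),("yellow",(160,190,228,258),[62,150,90],[78,255,255])]:
    print(n,blob("top",im,lo,hi,roi,.011))
cv2.imwrite("pics/crop0.png",np.hstack([cv2.resize(im[200:280,315:395],None,fx=5,fy=5,interpolation=2)[:,:,::-1],cv2.resize(im[180:260,155:235],None,fx=5,fy=5,interpolation=2)[:,:,::-1]]))
E
```

```text
dark (536.0, (450.5819396972656, 291.3190612792969, 24.27829360961914), array([450.8, 291.4]), np.float64(23.6))
clear (466.0, (634.1817016601562, 247.0206756591797, 24.4447021484375), array([634.3, 247. ]), np.float64(23.9))
drop (469.5, (610.671875, -85.98931884765625, 24.514816284179688), array([610.1, -85.8]), np.float64(23.3))
blue (1952.0, (638.4966430664062, 59.818206787109375, 54.513702392578125), array([638.8,  59.9]), np.float64(53.6))
green (751.0, (602.9793701171875, -81.47592163085938, 53.80475997924805), array([603.5, -81.6]), np.float64(53.2))
yellow (614.5, (632.9201049804688, 248.54605102539062, 53.665225982666016), array([632.8, 248.6]), np.float64(52.9))
```

View pics/crop0.png

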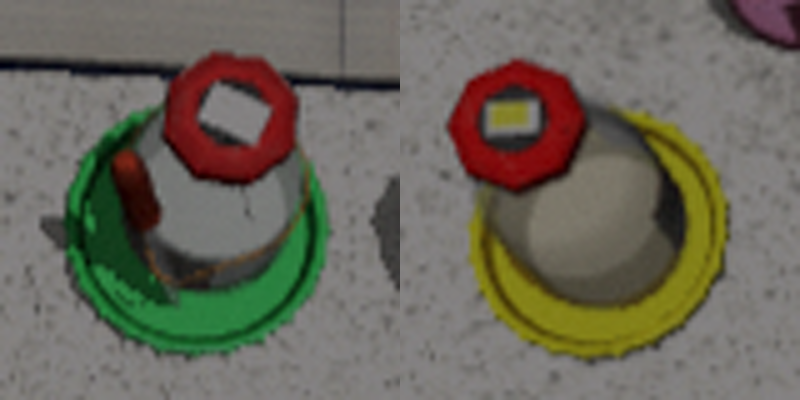

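The trays and stoppers match their given sizes. I'll refine the stopper centre and yaw by matching a projected octagonal prism, and work out the dropper's bearing.

```bash
cat >> h.py <<'E'
def octfit(cam,im,roi,z0,x,y,S=6):
    hsv=cv2.cvtColor(im,cv2.COLOR_RGB2HSV); hsv[...,0]=(hsv[...,0].astype(int)+40)%180
    m=cv2.inRange(hsv,np.array([28,140,70]),np.array([52,255,255])); x0,y0,x1,y1=roi; m=m[y0:y1,x0:x1]
    c=max(cv2.findContours(m,0,1)[0],key=cv2.contourArea); M=np.zeros_like(m); cv2.drawContours(M,[c],-1,255,-1)
    M=cv2.resize(M,None,fx=S,fy=S,interpolation=1)>127
    def cost(p):
        a=p[2]+np.pi/8+np.arange(8)*np.pi/4
        q=[proj(cam,[p[0]+.0249*np.cos(t),p[1]+.0249*np.sin(t),z0+h]) for t in a for h in(.127,.142)]
        q=((np.array(q)-[x0,y0]+.5)*S).astype(np.int32); B=np.zeros(M.shape,np.uint8); cv2.fillConvexPoly(B,cv2.convexHull(q),1)
        return 1-(M&(B>0)).sum()/(M|(B>0)).sum()
    from scipy.optimize import minimize
    b=min((minimize(cost,[x,y,w],method="Nelder-Mead",options=dict(initial_simplex=np.array([[x,y,w],[x+.003,y,w],[x,y+.003,w],[x,y,w+.2]]))) for w in(0,.2,.4,.6)),key=lambda r:r.fun)
    return (b.x[:2]*1000).round(1),"flat yaw deg mod45",np.degrees(b.x[2]).round(1)%45,"1-IoU",round(b.fun,3)
E
python3 - <<'E'
from h import *
im=cv2.imread("pics/top0.png")[:,:,::-1].copy()
print("dark",octfit("top",im,(125,285,162,325),0,.4505,.2913))
print("clear",octfit("top",im,(160,188,198,222),.004,.634,.247))
r=octfit("top",im,(346,207,380,241),.004,.610,-.086); print("drop",r)
ax=r[0]/1000
for px in[(339.5,232),(342,238),(345,243)]:
    for z in(.06,.08,.1,.12):
        d=at_z("top",px,z)[:2]-ax; print(px,z,"r",round(np.hypot(*d)*1000),"dir",round(np.degrees(np.arctan2(d[1],d[0]))))
E
```

```text
Traceback (most recent call last):
  File "h.py", line 35, in octfit
    b=min((minimize(cost,[x,y,w],method="Nelder-Mead",options=dict(initial_simplex=np.array([[x,y,w],[x+.003,y,w],[x,y+.003,w],[x,y,w+.2]]))) for w in(0,.2,.4,.6)),key=lambda r:r.fun)
  File "h.py", line 35, in <genexpr>
    b=min((minimize(cost,[x,y,w],method="Nelder-Mead",options=dict(initial_simplex=np.array([[x,y,w],[x+.003,y,w],[x,y+.003,w],[x,y,w+.2]]))) for w in(0,.2,.4,.6)),key=lambda r:r.fun)
           ~~~~~~~~^^^^^^^^^^^^^^^^^^^^^^^^^^^^^^^^^^^^^^^^^^^^^^^^^^^^^^^^^^^^^^^^^^^^^^^^^^^^^^^^^^^^^^^^^^^^^^^^^^^^^^^^^^^^^^^^^^^^^^^^^^
  File "h.py", line 31, in cost
    q=[proj(cam,[p[0]+.0249*np.cos(t),p[1]+.0249*np.sin(t),z0+h]) for t in a for h in(.127,.142)]
       ~~~~^^^^^^^^^^^^^^^^^^^^^^^^^^^^^^^^^^^^^^^^^^^^^^^^^^^^^^
  File "h.py", line 11, in proj
    c=imaging.camera_params(cam);K=np.array(c["mtx"]);x=np.array(c["R"])@X+np.array(c["t"]);u=x[:2]/x[2]
ValueError: time passes only in moves, steps and waits
```

```bash
sed -i 's/imaging.camera_params(cam);K/cp(cam);K/; 3i import functools\n@functools.cache\ndef cp(cam): return imaging.camera_params(cam)' h.py
python3 - <<'E'
from h import *
im=cv2.imread("pics/top0.png")[:,:,::-1].copy()
print("dark",octfit("top",im,(125,285,162,325),0,.4505,.2913))
print("clear",octfit("top",im,(160,188,198,222),.004,.634,.247))
r=octfit("top",im,(346,207,380,241),.004,.610,-.086); print("drop",r)
ax=r[0]/1000
for px in[(339.5,232),(342,238),(345,243)]:
    for z in(.06,.08,.1,.12):
        d=at_z("top",px,z)[:2]-ax; print(px,z,"r",round(np.hypot(*d)*1000),"dir",round(np.degrees(np.arctan2(d[1],d[0]))))
E
```

```text
dark (array([450.5, 289.2]), 'flat yaw deg mod45', np.float64(22.3), '1-IoU', np.float64(0.145))
clear (array([635.4, 247.1]), 'flat yaw deg mod45', np.float64(27.7), '1-IoU', np.float64(0.163))
drop (array([610.7, -85.6]), 'flat yaw deg mod45', np.float64(39.2), '1-IoU', np.float64(0.15))
(339.5, 232) 0.06 r 35 dir 83
(339.5, 232) 0.08 r 36 dir 93
(339.5, 232) 0.1 r 37 dir 102
(339.5, 232) 0.12 r 40 dir 110
(342, 238) 0.06 r 31 dir 104
(342, 238) 0.08 r 34 dir 113
(342, 238) 0.1 r 37 dir 121
(342, 238) 0.12 r 41 dir 128
(345, 243) 0.06 r 30 dir 126
(345, 243) 0.08 r 34 dir 133
(345, 243) 0.1 r 38 dir 138
(345, 243) 0.12 r 43 dir 142
```

```bash
sed -i 's/\[28,140,70\]),np.array(\[52,255/[25,100,35]),np.array([55,255/' h.py
python3 - <<'E'
from h import *
im=cv2.imread("pics/top0.png")[:,:,::-1].copy()
V=[]
for n,roi,z,x,y in[("dark",(125,285,162,325),0,.4505,.2893),("clear",(160,188,198,222),.004,.635,.247),("drop",(346,207,380,241),.004,.610,-.086)]:
    r=octfit("top",im,roi,z,x,y); print(n,r)
    g=cv2.resize(im[roi[1]:roi[3],roi[0]:roi[2]],None,fx=8,fy=8,interpolation=cv2.INTER_CUBIC).copy()
    a=np.radians(r[2])+np.pi/8+np.arange(8)*np.pi/4
    for h in(.127,.142):
        q=np.array([proj("top",[r[0][0]/1000+.0249*np.cos(t),r[0][1]/1000+.0249*np.sin(t),z+h]) for t in a])
        cv2.polylines(g,[((q-[roi[0],roi[1]]+.5)*8).astype(np.int32)],True,(0,255,255) if h>.13 else (0,255,0),1)
    V.append(cv2.resize(g,(266,266)))
cv2.imwrite("pics/oct.png",cv2.cvtColor(np.hstack(V),4))
E
```

```text
dark (array([450.5, 289.8]), 'flat yaw deg mod45', np.float64(18.299999999999997), '1-IoU', np.float64(0.096))
clear (array([633.6, 246.3]), 'flat yaw deg mod45', np.float64(32.2), '1-IoU', np.float64(0.106))
drop (array([609.3, -85.1]), 'flat yaw deg mod45', np.float64(41.3), '1-IoU', np.float64(0.081))
```

View pics/oct.png

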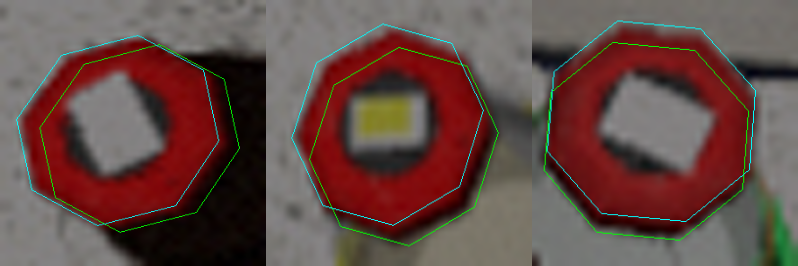

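The octagons fit. The jaws will close at about 41° for the dropper bottle, 32° for the clear one and 18° for the dark one. I'll start with the dropper bottle.

>>> {"name": "arm_command", "arguments": {"commands": [[30,30,0,0,0,0.18],[40,40,0,0,0,0.186],[40,40,0,0,0,0.186],[40,40,0,0,0,0.186],[40,40,0,0,0,0.186],[40,40,0,0,0,0.186],[40,40,0,0,0,0.186],[40,40,0,0,0,0.186]], "claw": 1}}

```text
time_s: 2.0
tool_pos: [0.5271, -0.1671, 0.2564]
ee_rot: [1.812, 2.566, -0.0]
ft_force: [0.1, -1.9, -0.0]
finger_gap: 0.0855
grip_force: 0.0
```

>>> {"name": "arm_command", "arguments": {"commands": [[30,30,0,0,0,0.13],[30,30,0,0,0,0.13],[23.5,23.3,0,0,0,0.12],[0,0,0,0,0,0],[0,0,-30,0,0,0],[0,0,-30,0,0,0],[0,0,-15,0,0,0],[0,0,0,0,0,0]]}}

```text
time_s: 3.0
tool_pos: [0.609, -0.0857, 0.181]
ee_rot: [-1.305, -2.857, 0.0]
ft_force: [1.1, -0.1, 0.0]
finger_gap: 0.0854
grip_force: 0.0
```

```bash
python3 - <<'E'
from h import *
a=snap("top","top1"); b=snap("scene","scene1")
A=cv2.resize(a[180:280,310:410],(400,400),interpolation=2);B=cv2.resize(b[180:300,290:410],(400,400),interpolation=2)
cv2.imwrite("pics/c1.png",cv2.cvtColor(np.hstack([A,B]),4))
E
```

```text
(no output)
```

View pics/c1.png

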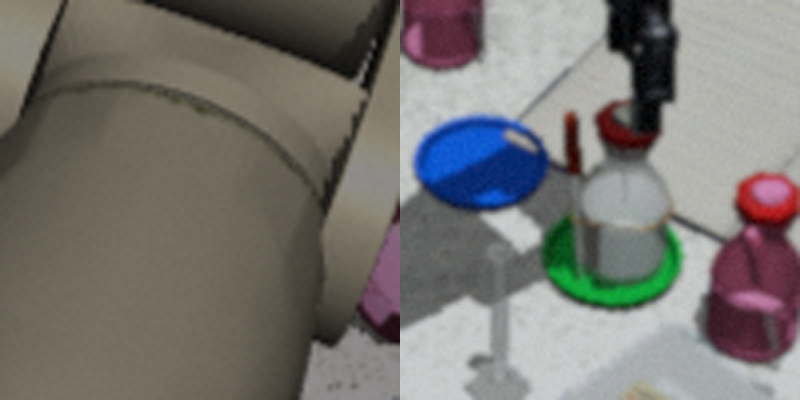

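Scene view: the open jaws are above the stopper at about px (479,217). The dropper stands upright with its red bulb close to stopper height, px (341,214). I'll triangulate the bulb before descending.

```bash
python3 - <<'E'
from h import *
def tri(p,q):
    (o1,d1),(o2,d2)=ray("top",p),ray("scene",q)
    s=np.linalg.lstsq(np.c_[d1,-d2],o2-o1,rcond=None)[0]; a,b=o1+s[0]*d1,o2+s[1]*d2
    return (a+b)/2,np.linalg.norm(a-b)
for p,q in[((339.5,231.5),(341.3,214)),((345.5,244.5),(342.5,233))]:
    X,e=tri(p,q); d=X[:2]-[.6095,-.0853]; print((X*1000).round(),"gap",round(e*1000,1),"r",round(np.hypot(*d)*1000),"dir",round(np.degrees(np.arctan2(d[1],d[0]))))
E
```

```text
[592. -48. 142.] gap 1.8 r 41 dir 115
[581. -61.  96.] gap 0.6 r 38 dir 140
```

The bulb bears about 115–140°, so the 41° closing line is perpendicular to it and clear.

>>> {"name": "arm_command", "arguments": {"commands": [[0,0,-18,0,0,0],[0,0,-18,0,0,0],[0,0,0,0,0,0]]}}

```text
time_s: 3.48
tool_pos: [0.6093, -0.0853, 0.1454]
ee_rot: [-1.304, -2.858, 0.0]
ft_force: [0.1, -0.2, -0.0]
finger_gap: 0.0854
grip_force: 0.0
```

>>> {"name": "arm_command", "arguments": {"commands": [[0,0,0,0,0,0],[0,0,0,0,0,0],[0,0,0,0,0,0],[0,0,0,0,0,0],[0,0,0,0,0,0],[0,0,0,0,0,0],[0,0,0,0,0,0],[0,0,0,0,0,0]], "claw": 0, "newtons": 45}}

```text
time_s: 4.47
tool_pos: [0.6099, -0.0854, 0.1467]
ee_rot: [1.303, 2.856, 0.0]
ft_force: [0.0, 0.9, 5.2]
finger_gap: 0.0451
grip_force: 46.4
```

>>> {"name": "arm_command", "arguments": {"commands": [[0,0,8,0,0,0],[0,0,15,0,0,0],[0,0,20,0,0,0],[0,0,17,0,0,0],[0,0,0,0,0,0]]}}

```text
time_s: 5.1
tool_pos: [0.6099, -0.0854, 0.2069]
ee_rot: [1.302, 2.856, 0.0]
ft_force: [-0.8, 0.2, -3.8]
finger_gap: 0.0455
grip_force: 46.9
```

>>> {"name": "arm_command", "arguments": {"commands": [[2,10,0,0,0,0],[5,25,0,0,0,0],[6,30,0,0,0,0],[6,30,0,0,0,0],[5,28,0,0,0,0],[3,16,0,0,0,0],[2,6,0,0,0,0],[0,0,0,0,0,0]]}}

```text
time_s: 6.1
tool_pos: [0.6384, 0.0595, 0.205]
ee_rot: [-1.304, -2.858, 0.001]
ft_force: [0.5, -0.5, -3.0]
finger_gap: 0.0454
grip_force: 47.0
```

```bash
python3 - <<'E'
from h import *
a=snap("top","top2"); b=snap("scene","scene2")
B=cv2.resize(b[150:300,240:440],(800,600),interpolation=2)
cv2.imwrite("pics/c2.png",cv2.cvtColor(B,4))
E
```

```text
(no output)
```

View pics/c2.png

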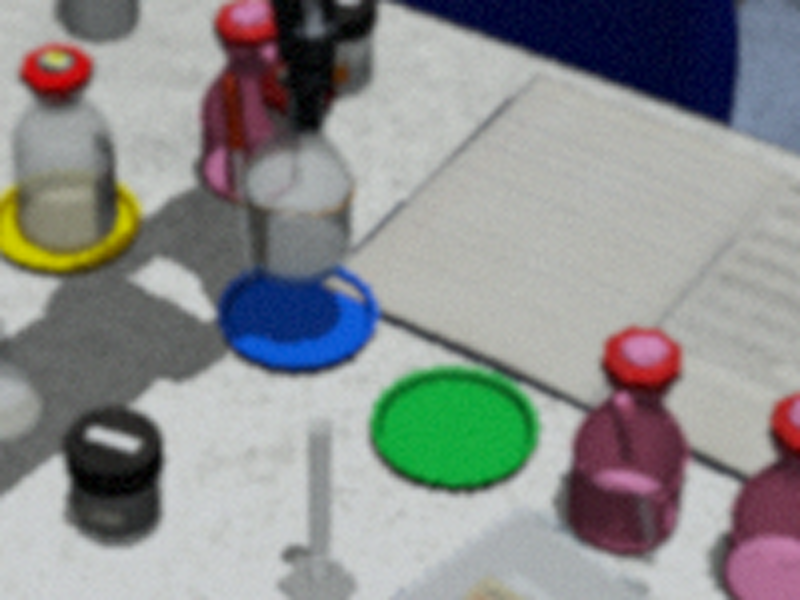

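The scene view shows the bottle upright above the blue tray (px 315,208), and the green tray is empty. Lowering now.

>>> {"name": "arm_command", "arguments": {"commands": [[0,0,-15,0,0,0],[0,0,-20,0,0,0],[0,0,-14,0,0,0],[0,0,-4,0,0,0],[0,0,0,0,0,0]]}}

```text
time_s: 6.82
tool_pos: [0.6385, 0.0596, 0.1524]
ee_rot: [1.304, 2.858, 0.0]
ft_force: [-0.3, -0.1, -3.0]
finger_gap: 0.0451
grip_force: 47.0
```

>>> {"name": "arm_command", "arguments": {"commands": [[0,0,-2,0,0,0],[0,0,-2,0,0,0],[0,0,-1,0,0,0],[0,0,0,0,0,0]]}}

```text
time_s: 7.32
tool_pos: [0.6384, 0.0597, 0.1472]
ee_rot: [-1.304, -2.858, 0.0]
ft_force: [-0.3, 0.1, -4.1]
finger_gap: 0.0451
grip_force: 47.0
```

>>> {"name": "arm_command", "arguments": {"commands": [[0,0,-1,0,0,0],[0,0,-1,0,0,0],[0,0,0,0,0,0]]}}

```text
time_s: 7.7
tool_pos: [0.6388, 0.0597, 0.1467]
ee_rot: [1.303, 2.857, 0.001]
ft_force: [-2.1, 0.6, 5.7]
finger_gap: 0.0451
grip_force: 47.9
```

>>> {"name": "arm_command", "arguments": {"commands": [[0,0,0,0,0,0],[0,0,0,0,0,0],[0,0,0,0,0,0],[0,0,0,0,0,0],[0,0,0,0,0,0],[0,0,0,0,0,0]], "claw": 1}}

```text
time_s: 8.45
tool_pos: [0.6384, 0.0597, 0.1453]
ee_rot: [-1.304, -2.858, 0.0]
ft_force: [-0.1, 0.5, 1.4]
finger_gap: 0.0858
grip_force: 0.0
```

>>> {"name": "arm_command", "arguments": {"commands": [[0,0,10,0,0,0],[0,0,25,0,0,0],[0,0,30,0,0,0],[0,0,30,0,0,0],[0,0,15,0,0,0],[0,30,0,0,0,-0.04],[0,45,0,0,0,-0.06],[0,45,0,0,0,-0.06]]}}

```text
time_s: 9.45
tool_pos: [0.6382, 0.1808, 0.255]
ee_rot: [-1.531, -2.743, 0.001]
ft_force: [0.3, 0.2, -0.3]
finger_gap: 0.0851
grip_force: 0.0
```

```bash
python3 - <<'E'
from h import *
a=snap("top","top3"); b=snap("scene","scene3")
for n,roi,lo,hi in[("green",(320,210,388,278),[90,120,50],[125,255,255])]:
    print(n,blob("top",a,lo,hi,roi,.011))
A=cv2.resize(a[180:280,240:390],(600,400),interpolation=2)
cv2.imwrite("pics/c3.png",cv2.cvtColor(A,4))
E
```

```text
green (1997.5, (603.5158081054688, -81.34923553466797, 54.106910705566406), array([603.8, -81.6]), np.float64(53.4))
```

View pics/c3.png

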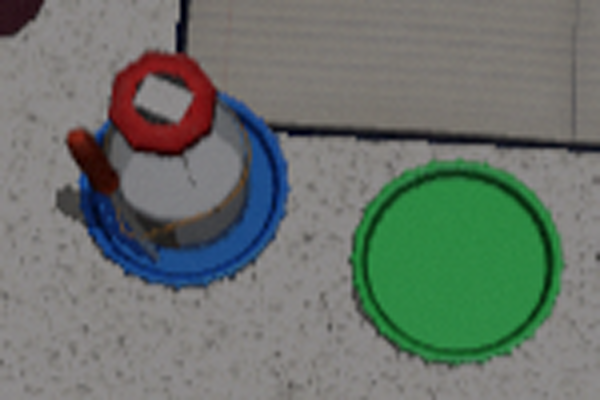

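The dropper bottle sits inside the blue tray and the green tray is clear, centre (603.6,−81.5). Next is the clear bottle.

>>> {"name": "arm_command", "arguments": {"commands": [[-2,35,0,0,0,0],[-2.5,32,0,0,0,0],[0,0,0,0,0,0],[0,0,-30,0,0,0],[0,0,-35,0,0,0],[0,0,-30,0,0,0],[0,0,-15,0,0,0],[0,0,0,0,0,0]]}}

```text
time_s: 10.55
tool_pos: [0.6339, 0.246, 0.1448]
ee_rot: [-1.528, -2.744, 0.002]
ft_force: [-0.4, -0.3, 0.3]
finger_gap: 0.0858
grip_force: 0.0
```

>>> {"name": "arm_command", "arguments": {"commands": [[0,0,0,0,0,0],[0,0,0,0,0,0],[0,0,0,0,0,0],[0,0,0,0,0,0],[0,0,0,0,0,0],[0,0,0,0,0,0],[0,0,0,0,0,0],[0,0,0,0,0,0]], "claw": 0, "newtons": 45}}

```text
time_s: 11.55
tool_pos: [0.6344, 0.2469, 0.1468]
ee_rot: [1.527, 2.743, 0.002]
ft_force: [-0.5, 0.4, 5.5]
finger_gap: 0.0448
grip_force: 46.5
```

>>> {"name": "arm_command", "arguments": {"commands": [[0,0,8,0,0,0],[0,0,18,0,0,0],[0,0,25,0,0,0],[0,0,25,0,0,0],[-10,0,24,0,0,0],[-25,0,10,0,0,0],[-30,-8,0,0,0,0],[-25,-15,0,0,0,0]]}}

```text
time_s: 12.55
tool_pos: [0.5421, 0.2239, 0.2563]
ee_rot: [1.527, 2.746, 0.001]
ft_force: [-0.2, -1.0, -4.1]
finger_gap: 0.045
grip_force: 47.0
```

>>> {"name": "arm_command", "arguments": {"commands": [[-10,-25,0,0,0,0],[-4,-35,0,0,0,0],[0,-40,0,0,0,0],[0,-40,0,0,0,0],[0,-40,0,0,0,0],[0,-40,0,0,0,0],[0,-35,0,0,0,0],[0,-25,0,0,0,0]]}}

```text
time_s: 13.55
tool_pos: [0.5292, -0.0574, 0.2562]
ee_rot: [1.529, 2.744, 0.0]
ft_force: [0.9, 0.1, -3.5]
finger_gap: 0.045
grip_force: 47.1
```

>>> {"name": "arm_command", "arguments": {"commands": [[10,-15,0,0,0,0],[20,-10.3,0,0,0,0],[23,0,0,0,0,0],[15.7,0,0,0,0,0],[5,0,0,0,0,0],[0,0,0,0,0,0]]}}

```text
time_s: 14.3
tool_pos: [0.6035, -0.0812, 0.2553]
ee_rot: [-1.527, -2.745, 0.0]
ft_force: [0.1, -0.7, -3.4]
finger_gap: 0.0449
grip_force: 47.3
```

```bash
python3 - <<'E'
from h import *
b=snap("scene","scene4")
B=cv2.resize(b[130:300,240:440],(700,595),interpolation=2)
cv2.imwrite("pics/c4.png",cv2.cvtColor(B,4))
E
```

```text
(no output)
```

View pics/c4.png

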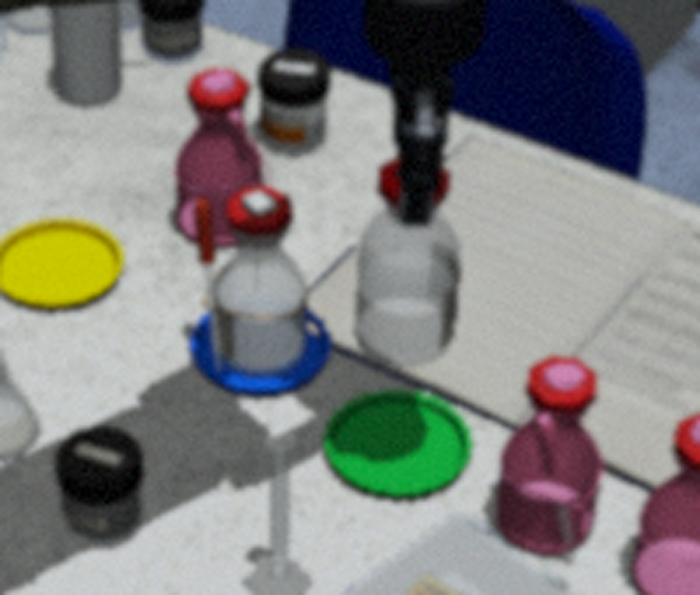

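The clear bottle hangs upright above the green tray (px 357,232), the dropper bottle stands in the blue tray, and the yellow tray is empty. Lowering now.

>>> {"name": "arm_command", "arguments": {"commands": [[0,0,-15,0,0,0],[0,0,-28,0,0,0],[0,0,-28,0,0,0],[0,0,-22,0,0,0],[0,0,-10,0,0,0],[0,0,-3,0,0,0],[0,0,-1,0,0,0],[0,0,0,0,0,0]]}}

```text
time_s: 15.35
tool_pos: [0.6038, -0.0817, 0.1489]
ee_rot: [1.527, 2.744, 0.0]
ft_force: [0.1, -0.2, -4.2]
finger_gap: 0.0452
grip_force: 47.3
```

>>> {"name": "arm_command", "arguments": {"commands": [[0,0,-1,0,0,0],[0,0,-1,0,0,0],[0,0,-1,0,0,0],[0,0,0,0,0,0]]}}

```text
time_s: 15.85
tool_pos: [0.604, -0.0819, 0.1469]
ee_rot: [1.527, 2.743, -0.0]
ft_force: [-4.1, -0.0, 7.2]
finger_gap: 0.0452
grip_force: 48.2
```

>>> {"name": "arm_command", "arguments": {"commands": [[0,0,0,0,0,0],[0,0,0,0,0,0],[0,0,0,0,0,0],[0,0,0,0,0,0],[0,0,0,0,0,0],[0,0,0,0,0,0]], "claw": 1}}

```text
time_s: 16.6
tool_pos: [0.6036, -0.0816, 0.1453]
ee_rot: [-1.528, -2.745, -0.0]
ft_force: [-0.1, -0.2, -1.0]
finger_gap: 0.0855
grip_force: 0.0
```

>>> {"name": "arm_command", "arguments": {"commands": [[0,0,10,0,0,0],[0,0,25,0,0,0],[0,0,35,0,0,0],[0,0,35,0,0,0],[-10,25,5,0,0,-0.04],[-17,40,0,0,0,-0.05],[-18,45,0,0,0,-0.05],[-18,45,0,0,0,-0.05]]}}

```text
time_s: 17.6
tool_pos: [0.5399, 0.0747, 0.2562]
ee_rot: [1.783, 2.585, 0.001]
ft_force: [1.2, 0.0, 0.1]
finger_gap: 0.0853
grip_force: 0.0
```

>>> {"name": "arm_command", "arguments": {"commands": [[-18,45,0,0,0,-0.05],[-18,45,0,0,0,0],[-18,45,0,0,0,0],[-18,45,0,0,0,0],[-18,36.5,0,0,0,0],[0,0,0,0,0,0],[0,0,-25,0,0,0],[0,0,0,0,0,0]]}}

```text
time_s: 18.6
tool_pos: [0.4504, 0.2891, 0.2295]
ee_rot: [-1.846, -2.541, 0.004]
ft_force: [0.8, 0.5, -0.2]
finger_gap: 0.0856
grip_force: 0.0
```

```bash
python3 - <<'E'
from h import *
a=snap("top","top5"); b=snap("scene","scene5")
print("yellow",blob("top",a,[62,150,90],[78,255,255],(160,190,228,258),.011))
A=cv2.resize(a[180:340,120:400],(700,400),interpolation=2)
cv2.imwrite("pics/c5.png",cv2.cvtColor(A,4))
E
```

```text
yellow (1897.5, (633.319580078125, 248.54803466796875, 53.946224212646484), array([633.1, 248.8]), np.float64(53.2))
```

View pics/c5.png

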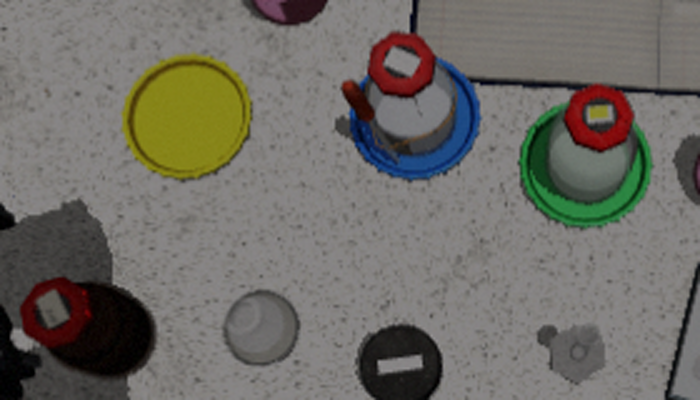

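The clear bottle is inside the green tray, and the yellow tray is empty, centre (633.2,248.7). The jaws are above the brown stopper (px 142,305), so I'll descend and grip.

>>> {"name": "arm_command", "arguments": {"commands": [[0,0,-25,0,0,0],[0,0,-30,0,0,0],[0,0,-25,0,0,0],[0,0,-9,0,0,0],[0,0,0,0,0,0]]}}

```text
time_s: 19.32
tool_pos: [0.451, 0.2899, 0.142]
ee_rot: [1.846, 2.542, 0.001]
ft_force: [0.4, -0.4, 0.8]
finger_gap: 0.0851
grip_force: 0.0
```

>>> {"name": "arm_command", "arguments": {"commands": [[0,0,0,0,0,0],[0,0,0,0,0,0],[0,0,0,0,0,0],[0,0,0,0,0,0],[0,0,0,0,0,0],[0,0,0,0,0,0],[0,0,0,0,0,0],[0,0,0,0,0,0]], "claw": 0, "newtons": 45}}

```text
time_s: 20.32
tool_pos: [0.451, 0.2901, 0.1423]
ee_rot: [1.845, 2.541, 0.002]
ft_force: [-0.9, -0.8, 5.4]
finger_gap: 0.0452
grip_force: 46.4
```

>>> {"name": "arm_command", "arguments": {"commands": [[0,0,8,0,0,0],[0,0,18,0,0,0],[0,0,20,0,0,0],[0,0,14,0,0,0],[12,-2.7,0,0,0,0],[25,-5.6,0,0,0,0],[35,-8,0,0,0,0],[35,-8,0,0,0,0]]}}

```text
time_s: 21.32
tool_pos: [0.5589, 0.2649, 0.2]
ee_rot: [-1.845, -2.541, 0.002]
ft_force: [0.6, 0.3, -4.9]
finger_gap: 0.0452
grip_force: 47.7
```

>>> {"name": "arm_command", "arguments": {"commands": [[35,-8,0,0,0,0],[25,-5.6,0,0,0,0],[12,-2.6,0,0,0,0],[3.5,-0.8,0,0,0,0],[0,0,0,0,0,0],[0,0,0,0,0,0]]}}

```text
time_s: 22.08
tool_pos: [0.6327, 0.2488, 0.2012]
ee_rot: [-1.845, -2.542, 0.001]
ft_force: [0.7, 0.7, -5.1]
finger_gap: 0.0456
grip_force: 47.8
```

```bash
python3 - <<'E'
from h import *
b=snap("scene","scene6"); a=snap("top","top6")
B=cv2.resize(b[140:290,180:340],(400,400),interpolation=2);A=cv2.resize(a[170:330,120:280],(400,400),interpolation=2)
cv2.imwrite("pics/c6.png",cv2.cvtColor(np.hstack([A,B]),4))
E
```

```text
(no output)
```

View pics/c6.png

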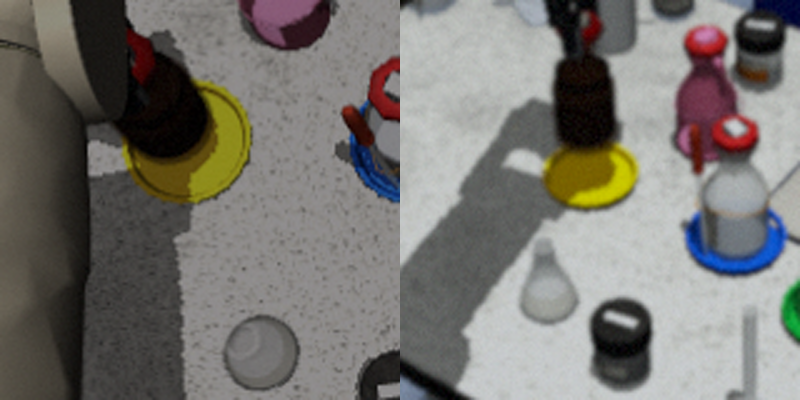

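The brown bottle hangs upright over the yellow tray in both views. Lowering now.

>>> {"name": "arm_command", "arguments": {"commands": [[0,0,-14,0,0,0],[0,0,-20,0,0,0],[0,0,-12,0,0,0],[0,0,-5,0,0,0],[0,0,-1,0,0,0],[0,0,-1,0,0,0],[0,0,0,0,0,0]]}}

```text
time_s: 23.05
tool_pos: [0.6332, 0.2487, 0.1487]
ee_rot: [1.845, 2.542, 0.001]
ft_force: [-0.2, -0.5, -5.4]
finger_gap: 0.0451
grip_force: 47.8
```

>>> {"name": "arm_command", "arguments": {"commands": [[0,0,-1,0,0,0],[0,0,-1,0,0,0],[0,0,-1,0,0,0],[0,0,0,0,0,0]]}}

```text
time_s: 23.55
tool_pos: [0.6333, 0.2487, 0.1464]
ee_rot: [1.845, 2.542, 0.001]
ft_force: [-3.2, -0.6, 4.4]
finger_gap: 0.0455
grip_force: 48.8
```

>>> {"name": "arm_command", "arguments": {"commands": [[0,0,0,0,0,0],[0,0,0,0,0,0],[0,0,0,0,0,0],[0,0,0,0,0,0],[0,0,0,0,0,0],[0,0,0,0,0,0]], "claw": 1}}

```text
time_s: 24.3
tool_pos: [0.6331, 0.2486, 0.1453]
ee_rot: [-1.846, -2.542, 0.0]
ft_force: [0.1, -0.6, 0.2]
finger_gap: 0.0854
grip_force: 0.0
```

>>> {"name": "arm_command", "arguments": {"commands": [[0,0,10,0,0,0],[0,0,25,0,0,0],[0,0,35,0,0,0],[0,0,35,0,0,0],[-20,10,10,0,0,0],[-40,10,0,0,0,0],[-40,10,0,0,0,0],[-40,10,0,0,0,0]]}}

```text
time_s: 25.3
tool_pos: [0.4918, 0.2888, 0.2612]
ee_rot: [1.845, 2.542, 0.001]
ft_force: [0.9, 0.2, -0.5]
finger_gap: 0.0858
grip_force: 0.0
```

>>> {"name": "arm_command", "arguments": {"commands": [[-30,10,0,0,0,0],[-10,0,0,0,0,0],[0,0,0,0,0,0]]}}

```text
time_s: 25.68
tool_pos: [0.4533, 0.2985, 0.2609]
ee_rot: [1.845, 2.542, 0.001]
ft_force: [0.5, -0.6, 0.4]
finger_gap: 0.0855
grip_force: 0.0
```

```bash
python3 - <<'E'
from h import *
a=snap("top","top7"); b=snap("scene","scene7")
A=cv2.resize(a[170:340,120:400],(660,400),interpolation=2)
cv2.imwrite("pics/c7.png",cv2.cvtColor(A,4))
E
```

```text
(no output)
```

View pics/c7.png

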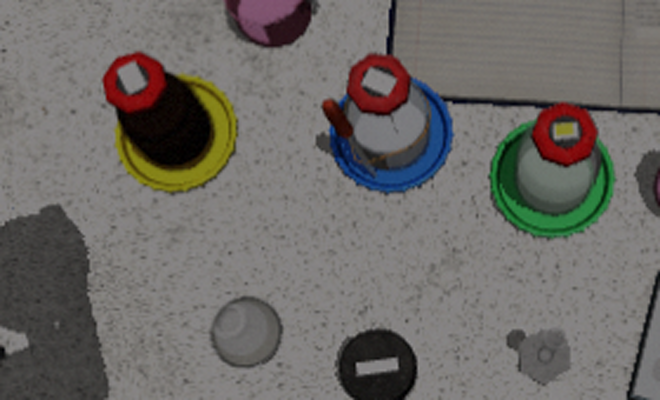

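All three bottles stand upright inside their trays: brown in yellow, dropper in blue, plain clear in green. The jar, flask and cylinder haven't moved and the gripper is clear, so I'm handing in.

```bash
python3 -c "
from plant import bot
print(bot.job_done())"
```

```text
the job is handed in; nothing more can be done
None
```

The job is handed in at about 26 s: the last top view shows the brown bottle in the yellow tray, the dropper bottle in the blue and the plain clear bottle in the green, all upright, with the jar, flask and cylinder where they were.

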